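# Sweep the green end caps into the parts corral

### The job

Sweep the three green end caps across the desk into the white open-fronted corral, pushing them gently along with the fingers and never pinching or picking them up, until each lies flat and wholly inside, behind the line of the open front. Leave the black cap, the olive sleeve and everything else on the desk standing where it is.

Things in the scene. Friction and masses are not known exactly. Their poses are not given: they have to be found in the camera images.
- corral: white U of three walls, 30 mm high, 5 mm thick, fixed to the desk round a flat pale blue sheet; no sill, no raised floor. Inside 190 x 110 mm deep. Origin: centre of the inside, desk level. Its x axis points from the open front (x = -55 mm) to the back wall (+55 mm); side walls' inner faces at y = -95 and +95 mm. The open front looks to world -y, turned up to 12 degrees either way
- green_cap_a: solid green plastic end cap, an upright disc 36 mm in diameter and 18 mm high with a notched rim round a 3 mm deep dish on top, about 25 g, slides freely on the desk. Origin: centre of its underside, on the desk (z = 0 at the start)
- green_cap_b: solid green plastic end cap, an upright disc 36 mm in diameter and 18 mm high with a notched rim round a 3 mm deep dish on top, about 25 g, slides freely on the desk. Origin: centre of its underside, on the desk (z = 0 at the start)
- green_cap_c: solid green plastic end cap, an upright disc 36 mm in diameter and 18 mm high with a notched rim round a 3 mm deep dish on top, about 25 g, slides freely on the desk. Origin: centre of its underside, on the desk (z = 0 at the start)
- black_cap: solid black plastic end cap, an upright disc 36 mm in diameter and 18 mm high with a notched rim round a 3 mm deep dish on top, about 25 g, slides freely on the desk. Origin: centre of its underside, on the desk (z = 0 at the start). It is to stay where it is
- sleeve: olive plastic sleeve standing upright among the caps, 38 mm in diameter, 45 mm high. Origin: centre of its underside. To stay where it is
- tube_a: olive printed tube with olive top, standing upright to the robot's right of the caps, 48 mm in diameter, 170 mm high. Origin: centre of its underside. To stay where it is
- tube_b: olive printed tube with black top, standing upright to the robot's right of the caps, 48 mm in diameter, 170 mm high. Origin: centre of its underside. To stay where it is
- tape_measure: yellow tape measure, 65 x 70 mm and 34 mm high, lying at the far side of the desk. Origin: centre of its underside. To stay where it is
- stapler: blue and black stapler, 40 x 140 mm and 44 mm high, lying at the far side of the desk. Origin: centre of its underside. To stay where it is
Mind the look-alikes: they are no part of the job. What is shaped like the green_cap_a but blue, pink or red is not meant.

How it is judged:
At the end, for the whole second after the job is handed in: All three green caps lie flat (within 0.2 rad) and at rest on the desk in the corral, centres at least 15 mm behind the line of its open front and between its walls. Black cap, sleeve, tubes, tape measure and stapler are upright, within 20 mm of where they began (x of green_cap_a in the frame of corral between -0.04 and 0.045 m and y of green_cap_a in the frame of corral between -0.085 and 0.085 m and height (world z) of each of green_cap_a, green_cap_b, green_cap_c below 0.006 m and angle between each of green_cap_a, green_cap_b, green_cap_c's own z axis and vertical below 0.2 rad and linear speed of each of green_cap_a, green_cap_b, green_cap_c below 0.02 m/s and x of green_cap_b in the frame of corral between -0.04 and 0.045 m and y of green_cap_b in the frame of corral between -0.085 and 0.085 m and x of green_cap_c in the frame of corral between -0.04 and 0.045 m and y of green_cap_c in the frame of corral between -0.085 and 0.085 m and distance of each of black_cap, sleeve, tube_a, tube_b, tape_measure, stapler from where it was at the start of the episode below 0.02 m and angle between each of black_cap, sleeve, tube_a, tube_b, tape_measure, stapler's own z axis and vertical below 0.3 rad); the robot touches nothing.
It fails at once if a green cap is pinched or pressed hard by the fingers (over 15 N) (contact force between the fingers and green_cap_a above 15 N or contact force between the fingers and green_cap_b above 15 N or contact force between the fingers and green_cap_c above 15 N).
It fails at once if a green cap is pushed with the arm or the gripper's body instead of the fingers (contact force between the arm and green_cap_a above 2 N or contact force between the arm and green_cap_b above 2 N or contact force between the arm and green_cap_c above 2 N).
It fails at once if a green cap is lifted off the desk or stood on edge (its origin more than 12 mm up) (height (world z) of any of green_cap_a, green_cap_b, green_cap_c above 0.012 m).
It fails at once if a bystander is lifted off the desk (more than 12 mm), shifted by more than 20 mm or tipped (height (world z) of any of black_cap, sleeve, tube_a, tube_b, tape_measure, stapler above 0.012 m or distance of any of black_cap, sleeve, tube_a, tube_b, tape_measure, stapler from where it was at the start of the episode above 0.02 m or angle between any of black_cap, sleeve, tube_a, tube_b, tape_measure, stapler's own z axis and vertical above 0.3 rad).
It also fails if it takes over 72 s, if anything falls off the work surface, if the arm or the gripper's body presses on something with over 40 N, if the wrist force passes 120 N, or if a joint passes its speed limit or range.

### The arm

A 6-joint arm with a two-finger parallel gripper is mounted at the origin on the work surface. World frame = base frame: x ahead of the robot, y to its left, z up, the work surface at z = 0. Lengths are in m, angles in rad, forces in N, time in s.
With the tool pointing down it reaches from about 0.3 to 0.775 m from the base axis. Payload 14.6 kg.
Tool frame: the origin (TCP) lies on the centre line of the jaws, within the pads' length; the fingertips stand 19 mm ahead of it and the grasp point (between the pads) is the TCP; z points along the fingers, x is the direction in which the jaws open and shut, and the axes are right-handed (so a half turn about z gives the same grasp; the last joint's range is limited). The gripper opens to 94 mm and grips with 3 to 60 N. Pads are 16 mm wide; open, the fingers measure 119 mm over their backs; the gripper's body (75 mm by 177 mm) begins 78 mm behind the grasp point.
Start: joints at [1.076, 0.3, 1.521, -0, 1.321, -0.067], TCP at [0.228, 0.5, 0.224] pointing down, gripper open.
Joint ranges: [-3.03, 3.03], [-0.79, 2.21], [0.23, 2.52], [-1.04, 4.18], [0, 3.07], [-2.55, 2.55]. Speed limits (rad/s): [2.22, 2.22, 2.57, 3.14, 3.14, 3.14].

### API

Orientations are given as [roll, pitch, yaw] about the fixed x, y, z axes, in that order (R = Rz(yaw) Ry(pitch) Rx(roll)).
In Python, from station import ctrl, imaging gives the robot as it stands.
- The arm moves only by the shell command python3 -m handwheel 'ROWS' [OPENING] [FORCE]. ROWS is JSON, a list that holds one entry, the list of rows, each a list of 4 numbers: the shift along the tool's x, y, z in m, then the turn about the tool's z in rad. A call has 1 to 10 rows; each row shifts and turns the pose as measured when the row begins, along the tool's axes as they then stand; what a row does not reach is not made up. A row lasts 1/10 s, in which the tool goes at most 50 mm and 8.59 degrees, less where a joint would pass 70% of its speed; a pose out of reach is approached as far as the arm can. A call is refused whole if a number of a shift passes 0.05 or a number of a turn 0.15, either way. A call with a gripper value outside its range is refused whole. OPENING is the finger opening in m, from 0 to 0.094, set as the call begins (- or left out, the last holds). The fingers move at their own pace and stop on an object; FORCE is the grip in N (left out, the last holds). Time passes only in rows, so rows that do not move let the fingers close. It gives the time, the measured TCP pose, the force and the opening at its end, in the units of the state.
- ctrl.get_obs(): the state, without advancing time (a new reading comes with each control period).
- imaging.camera(name): name is "side" or "top"; returns the picture (384x512x3 uint8, red, green, blue); there is no depth.
- imaging.camera_model(name): a dict with "camera_matrix" (3x3 intrinsics, pixels), "k1" (the pictures are not rectified: a ray, as slopes to the right and down, at radius r is drawn at 1 + k1 r^2 times it, then the intrinsics apply), "position" and "attitude" of the camera in the world. Camera axes: x right, y up, looking along -z (the intrinsics and any distortion apply to the point x, -y, -z); pixel columns grow to the right and rows downward; lengths in m; the calibration is good to about 2 mm. A picture is of the moment at which its call begins. camera_model takes no time and is no camera call.
- ctrl.hand_in(): hands the job in, once; it reports no verdict.
The state is a dict: "time_s": time; "qpos": joint angles; "joint_vel": joint speeds; "tau": joint torques, N m; "ee_pos": TCP position; "eef_rot": TCP orientation; "force": force on the tool from outside, world axes, zero at the start; "moment": the same for the moment, N m; "grip_width": finger opening in m.
Only numpy, scipy, OpenCV 4.12 (cv2) and the standard library are available. Lean on these libraries where they do the work, as an engineer would, in place of code of your own. Each camera call takes 0.05 s, during which the arm holds its last target. There are 200 camera calls.

## Working session

There is one attempt and no reset: what is moved stays moved. The work goes in short steps, Python scripts to look and compute and a shell command to move; the robot and the scene stay as the last step left them, time stands still between calls to the robot, and variables do not carry over. Pictures are saved under pics/ and viewed, about 8 in all and at most 12, crops included, and the job is handed in when it is done.

```bash
ls; mkdir -p pics; python3 - <<'E'
from station import ctrl, imaging
import cv2
o=ctrl.get_obs(); print(o)
for n in("top","side"):
    im=imaging.camera(n); m=imaging.camera_model(n); print(n,m)
    cv2.imwrite(f"pics/{n}0.png",im[:,:,::-1])
E
```

```text
pics
{'time_s': 0.0, 'qpos': array([ 1.07641633e+00,  3.00444511e-01,  1.52158223e+00,  2.55667510e-06,
        1.32071665e+00, -6.65726352e-02]), 'joint_vel': array([-0.00052837,  0.00152364, -0.00016656,  0.00211911, -0.00043124,
        0.0006013 ]), 'tau': array([-6.97155301e-04, -5.31798899e+01, -3.52729225e+01,  7.08265649e-02,
        2.44396616e-02, -9.28133227e-05]), 'ee_pos': array([0.22805371, 0.50022107, 0.22390042]), 'eef_rot': array([-3.14151363e+00,  1.14802487e-03,  1.14298838e+00]), 'force': array([-1.14868545, -0.42966073, -0.11704929]), 'moment': array([0.01595577, 0.02939795, 0.00548102]), 'grip_width': 0.09405096539456155}
top {'camera_matrix': array([[473.53760222,   0.        , 259.66277601],
       [  0.        , 473.53760222, 187.45692013],
       [  0.        ,   0.        ,   1.        ]]), 'k1': -0.16665630542599585, 'position': array([ 0.48455511, -0.08342477,  1.2042359 ]), 'attitude': array([ 0.06105804, -0.03064086, -1.59573341])}
side {'camera_matrix': array([[368.76389813,   0.        , 254.81891603],
       [  0.        , 368.76389813, 196.98801414],
       [  0.        ,   0.        ,   1.        ]]), 'k1': -0.004778763320264754, 'position': array([ 0.34661381, -0.75305776,  0.45889183]), 'attitude': array([ 1.02539349,  0.00512045, -0.30875776])}
```

```bash
cat > h.py <<'E'
import numpy as np, cv2
from scipy.spatial.transform import Rotation as Ro
from station import ctrl, imaging
def ray(n,uv):
    m=imaging.camera_model(n); K=m["camera_matrix"]
    d=np.array([(uv[0]-K[0,2])/K[0,0],(uv[1]-K[1,2])/K[1,1]]); s=d.copy()
    for _ in range(20): s=d/(1+m["k1"]*(s@s))
    return m["position"],Ro.from_euler("xyz",m["attitude"]).apply([s[0],-s[1],-1])
def pt(n,uv,z):
    p,d=ray(n,uv); return (p+d*(z-p[2])/d[2])[:2]
def proj(n,P):
    m=imaging.camera_model(n); K=m["camera_matrix"]
    c=Ro.from_euler("xyz",m["attitude"]).inv().apply(np.array(P,float)-m["position"])
    s=np.array([c[0],-c[1]])/-c[2]; s=s*(1+m["k1"]*(s@s))
    return s*K[0,0]+K[:2,2]
def blobs(n,im,lo,hi,z,amin=60):
    hsv=cv2.cvtColor(im,cv2.COLOR_RGB2HSV); k=cv2.inRange(hsv,lo,hi)
    k=cv2.morphologyEx(k,cv2.MORPH_CLOSE,np.ones((3,3)))
    c,_=cv2.findContours(k,cv2.RETR_EXTERNAL,cv2.CHAIN_APPROX_NONE); out=[]
    for q in c:
        if cv2.contourArea(q)>amin:
            (u,v),r=cv2.minEnclosingCircle(q)
            out.append((round(u),round(v),round(r,1),cv2.contourArea(q),pt(n,(u,v),z).round(3).tolist()))
    return out
E
python3 -c "
import cv2
for n in('top',): im=cv2.imread(f'pics/{n}0.png'); cv2.imwrite(f'pics/{n}0b.png',cv2.resize(im,(800,600),interpolation=cv2.INTER_CUBIC))"
```

```text
(no output)
```

View pics/top0b.png

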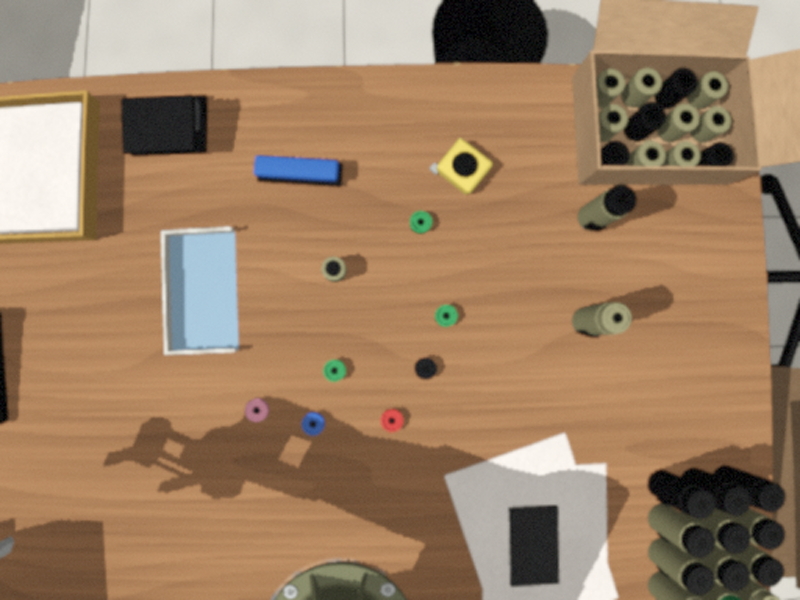

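View pics/side0.png

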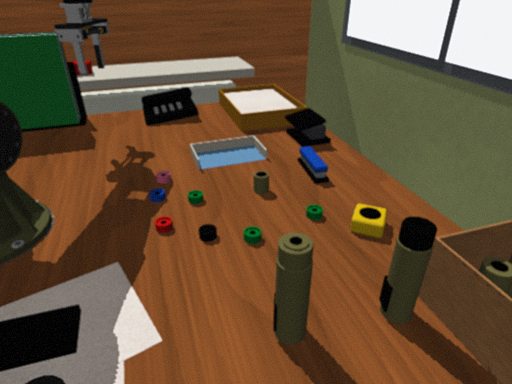

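The top view (shown at 800x600) has three green caps at about (421,222), (447,316) and (335,370). The black cap is at (426,368), the sleeve at (333,268), and the corral spans (163–240, 228–354) with its open side to the right. The pink, blue and red caps at (256,410), (313,424) and (392,420) are look-alikes; only the three green ones fit. The side view agrees.

```bash
python3 - <<'E'
from h import *
t=imaging.camera("top"); s=imaging.camera("side")
G=((60,120,50),(85,255,255))
for n,im in(("top",t),("side",s)): print(n,*blobs(n,im,*G,.018,30),sep="\n ")
for nm,uv,z in(("black",(426,368),.018),("sleeve",(333,268),.045),("pink",(256,410),.018),("blue",(313,424),.018),("red",(392,420),.018),("tubeA",(616,318),.17),("tubeB",(620,200),.17),("tape",(466,165),.034),("stapler",(298,170),.044)):
    print(nm,pt("top",np.array(uv)*.64,z).round(3))
print("sheet")
hsv=cv2.cvtColor(t,cv2.COLOR_RGB2HSV); k=cv2.inRange(hsv,(95,40,120),(115,140,255)); k[:,:90]=0
c=max(cv2.findContours(k,0,1)[0],key=cv2.contourArea); b=cv2.boxPoints(cv2.minAreaRect(c)); print(b.tolist())
for q in b: print(pt("top",q,0).round(4))
hsv=cv2.cvtColor(s,cv2.COLOR_RGB2HSV); k=cv2.inRange(hsv,(95,40,120),(115,140,255)); k[250:]=0; k[:120]=0;k[:,:180]=0;k[:,280:]=0
c=max(cv2.findContours(k,0,1)[0],key=cv2.contourArea); e=cv2.approxPolyDP(c,3,True)[:,0]
print("side sheet",[(q.tolist(),pt("side",q,0).round(3).tolist()) for q in e])
a=t[130:270,80:320]; a=cv2.resize(a,(800,467),interpolation=cv2.INTER_CUBIC); cv2.imwrite("pics/c1.png",a[:,:,::-1])
E
```

```text
top
 (214, 236, 6.3, 109.0, [0.436, -0.004])
 (285, 202, 6.3, 107.5, [0.519, -0.185])
 (269, 142, 6.6, 115.5, [0.671, -0.148])
side
 (252, 234, 8.9, 189.0, [0.517, -0.194])
 (314, 212, 7.8, 149.0, [0.668, -0.158])
 (195, 196, 7.3, 106.5, [0.435, -0.013])
 (39, 80, 57.7, 5605.0, [-0.107, 1.337])
black [ 0.435 -0.151]
sleeve [ 0.596 -0.007]
pink [0.374 0.123]
blue [0.35  0.032]
red [ 0.353 -0.095]
tubeA [ 0.504 -0.417]
tubeB [ 0.675 -0.431]
tape [ 0.76  -0.224]
stapler [0.755 0.046]
sheet
[[107.58004760742188, 149.98130798339844], [149.21414184570312, 148.6382598876953], [151.58004760742188, 221.9812774658203], [109.94595336914062, 223.32432556152344]]
[0.6634 0.2686]
[0.6637 0.1593]
[0.4756 0.1551]
[0.4742 0.2633]
side sheet [([264, 157], [0.668, 0.174]), ([255, 147], [0.665, 0.252]), ([198, 156], [0.486, 0.242]), ([201, 168], [0.48, 0.161])]
```

View pics/c1.png

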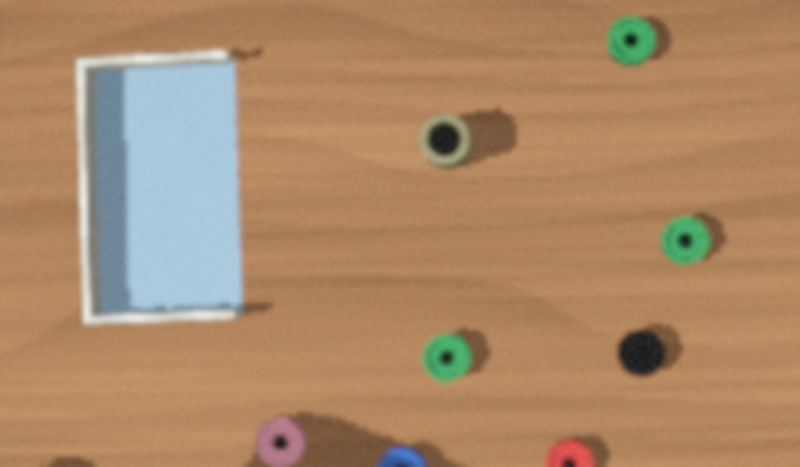

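Measurements against the given sizes:
- **Corral:** inside about 188 x 109 mm (given 190 x 110). The front line is at y≈0.157, x runs 0.475–0.664, and it is turned about 1°.
- **Green caps:** A (0.436,-0.004), B (0.519,-0.185), C (0.671,-0.148). Both views agree once the visible side of the caps is allowed for.

Plan: use the two fingers 18 mm apart as a cradle behind each cap. Drop points are at x≈0.515, 0.568 and 0.622, y≈0.215. I'll turn the tool first, at height.

```bash
cat > d.py <<'E'
import sys
from h import *
# d.py x y z [yaw]: shift in present tool axes and turn to reach it
o=ctrl.get_obs(); r=Ro.from_euler("xyz",o["eef_rot"]); g=np.array(list(map(float,sys.argv[1:4])))
print("t",round(o["time_s"],2),"pos",o["ee_pos"].round(4),"rot",o["eef_rot"].round(3),"F",o["force"].round(1),"w",round(o["grip_width"],3),"shift",r.inv().apply(g-o["ee_pos"]).round(4))
E
python3 -m handwheel '[[[0,0,0,0.15],[0,0,0,0.15],[0,0,0,0.15],[0,0,0,0.15],[0,0,0,0.15],[0,0,0,0.15],[0,0,0,0.15],[0,0,0,0.15],[0,0,0,0.15],[0,0,0,0.15]]]' 0.018 5; python3 d.py .411 -.033 .13
```

```text
time_s: 1.2
ee_pos: [0.2277, 0.4996, 0.2223]
eef_rot: [3.137, 0.001, -0.363]
force: [-0.5, -0.3, 0.0]
grip_width: 0.0192
t 1.2 pos [0.2277 0.4996 0.2223] rot [ 3.137e+00  1.000e-03 -3.630e-01] F [-0.5 -0.3  0. ] w 0.019 shift [0.3606 0.4324 0.0939]
```

```bash
python3 -m handwheel '[[[0,0,0,0.15],[0,0,0,0.15],[0,0,0,0.035],[0.04,0.024,0.007,0],[0.04,0.024,0.007,0],[0.04,0.024,0.007,0],[0.04,0.024,0.007,0],[0.04,0.024,0.007,0],[0.04,0.024,0.007,0],[0.04,0.024,0.007,0]]]' >/dev/null; python3 d.py .411 -.033 .1
```

```text
t 2.2 pos [0.3325 0.1826 0.1713] rot [ 3.137e+00 -1.000e-03 -6.980e-01] F [ 0.9  0.3 -0.3] w 0.018 shift [0.1986 0.1144 0.0721]
```

```bash
python3 -m handwheel '[[[0.04,0.023,0.01,0],[0.04,0.023,0.01,0],[0.04,0.023,0.01,0],[0.04,0.023,0.01,0],[0.03,0.018,0.01,0],[0.01,0.01,0.01,0],[0,0,0,0]]]' >/dev/null; python3 d.py .411 -.033 .024
```

```text
t 2.9 pos [ 0.4104 -0.0523  0.1102] rot [ 3.139e+00 -3.000e-03 -7.040e-01] F [-1.3  0.2  0.4] w 0.018 shift [-0.0123 -0.0154  0.0862]
```

```bash
python3 -m handwheel '[[[-0.012,-0.01,0,0],[0,0,0.03,0],[0,0,0.03,0],[0,0,0.02,0],[0,0,0.005,0],[0,0,0,0]]]' >/dev/null; python3 d.py .411 -.033 .024; python3 d.py .499 .071 .024; python3 - <<'E'
from h import *
t=imaging.camera("top"); a=t[120:300,100:320]; a=cv2.resize(a,(733,600),interpolation=cv2.INTER_CUBIC); cv2.imwrite("pics/c2.png",a[:,:,::-1])
E
```

```text
t 3.5 pos [ 0.4088 -0.0334  0.0256] rot [ 3.142 -0.006 -0.703] F [0.4 0.1 0.2] w 0.018 shift [ 0.0015 -0.0017  0.0016]
t 3.5 pos [ 0.4088 -0.0334  0.0256] rot [ 3.142 -0.006 -0.703] F [0.4 0.1 0.2] w 0.018 shift [ 0.0014 -0.138   0.0016]
```

View pics/c2.png

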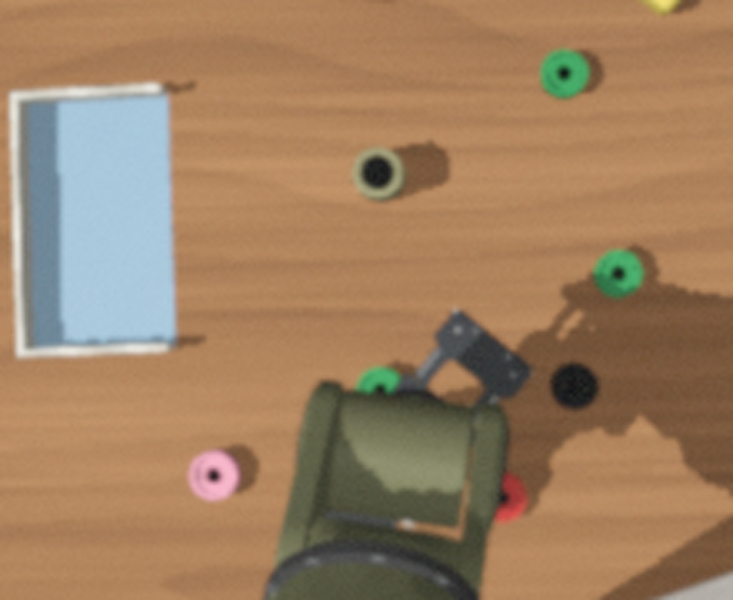

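The cap (crop 380,385) is untouched and the fingers stand behind it, clear of black and red. Now the push.

```bash
python3 -m handwheel '[[[0,-0.008,0,0],[0,-0.01,0,0],[0,-0.012,0,0],[0,-0.012,0,0],[0,-0.012,0,0],[0,-0.012,0,0],[0,-0.012,0,0],[0,-0.012,0,0],[0,-0.012,0,0],[0,-0.012,0,0]]]' >/dev/null; python3 d.py .499 .071 .025
```

```text
t 4.55 pos [0.4907 0.0617 0.0296] rot [-3.138 -0.011 -0.703] F [ 0.5 -0.   0.2] w 0.018 shift [ 0.0003 -0.0125  0.0047]
```

```bash
python3 -m handwheel '[[[0.0024,-0.006,0.001,-0.1],[0.0024,-0.006,0.001,-0.1],[0.0024,-0.006,0.001,-0.1],[0.0024,-0.006,0.001,-0.1],[0.0024,-0.006,0.001,-0.1],[0.0024,-0.006,0.001,-0.1],[0.0024,-0.006,0.001,-0.1],[0,-0.006,0,0]]]' >/dev/null; python3 d.py .517 .192 .025;  python3 - <<'E'
from h import *
t=imaging.camera("top"); print(*blobs("top",t,(60,120,50),(85,255,255),.018,10),sep="\n")
a=t[120:300,100:320]; a=cv2.resize(a,(733,600),interpolation=cv2.INTER_CUBIC); cv2.imwrite("pics/c3.png",a[:,:,::-1])
E
```

```text
t 5.35 pos [0.5264 0.1047 0.0222] rot [ 3.136 -0.011  0.025] F [ 0.3 -0.7  0.1] w 0.018 shift [-0.0072 -0.0875 -0.0034]
(285, 202, 6.3, 109.0, [0.519, -0.184])
(269, 142, 6.6, 115.5, [0.671, -0.148])
```

View pics/c3.png

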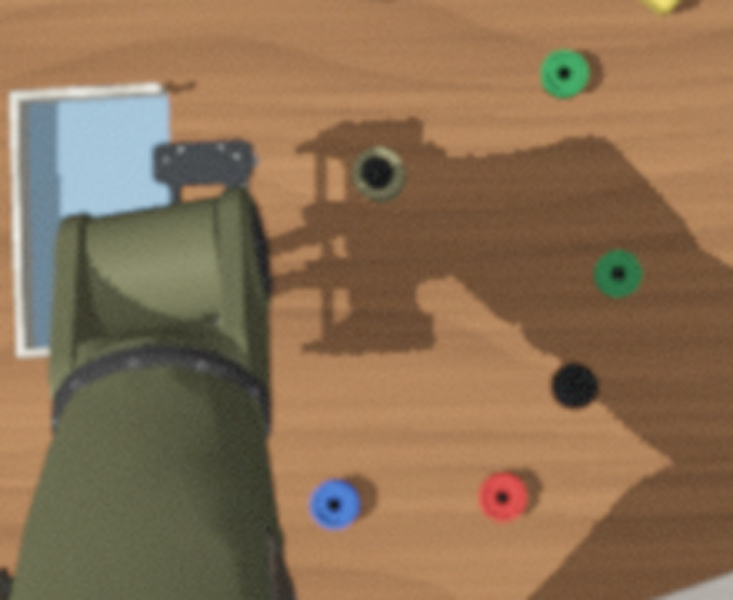

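The arm hides the cap from above. I'll check it numerically in the side view.

```bash
python3 - <<'E'
from h import *
t=imaging.camera("side"); print(*blobs("side",t,(60,120,40),(85,255,255),.009,8),sep="\n")
print(proj("side",(.526,.128,.009)),proj("side",(.5264,.1047,.01)))
a=t[120:250,130:330]; a=cv2.resize(a,(800,520),interpolation=cv2.INTER_CUBIC); cv2.imwrite("pics/s3.png",a[:,:,::-1])
E
```

```text
(252, 234, 9.0, 217.0, [0.52, -0.183])
(314, 212, 8.2, 160.0, [0.674, -0.146])
(222, 167, 5.9, 42.5, [0.531, 0.13])
(39, 86, 52.8, 5100.5, [-0.092, 1.237])
[219.88973949 167.91167246] [222.00629863 171.31601734]
```

View pics/s3.png

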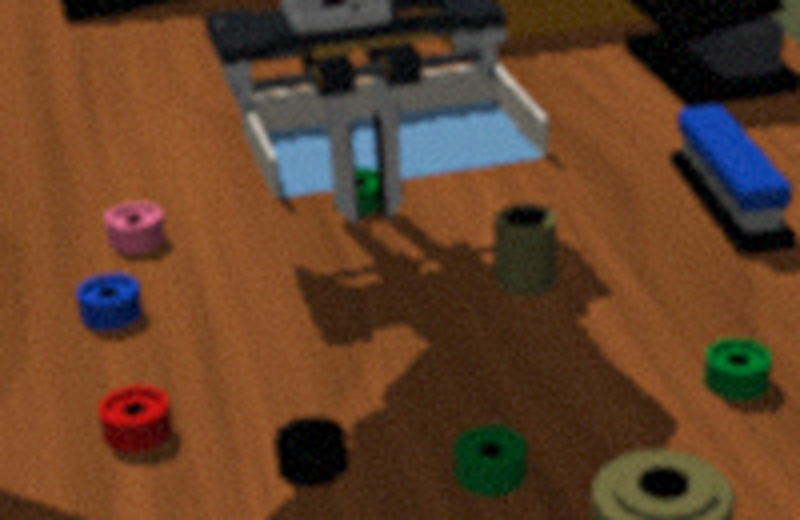

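The cap (crop 367,192) sits cradled between the fingers at the corral mouth, so I'll keep pushing straight in.

```bash
python3 -m handwheel '[[[-0.001,-0.01,-0.001,0.012],[-0.001,-0.01,-0.001,0.012],[-0.001,-0.01,0,0],[-0.001,-0.01,0,0],[-0.001,-0.01,0,0],[-0.001,-0.01,0,0],[-0.001,-0.01,0,0],[0,-0.008,0,0],[0,-0.005,0,0]]]' >/dev/null; python3 d.py .517 .192 .025
```

```text
t 6.35 pos [0.5188 0.1931 0.0237] rot [ 3.136 -0.01  -0.015] F [ 0.5 -0.3  0.1] w 0.018 shift [-0.0018  0.0011 -0.0013]
```

```bash
python3 -m handwheel '[[[0,0.02,0,0],[0,0.03,0,0],[0,0.03,-0.02,0],[0,0.03,-0.035,0],[0,0.035,-0.03,0],[0,0.045,0,0.03],[0,0.045,0,0.03],[0,0.045,0,0.03],[0,0.04,0,0.027],[0,0.03,0,0]]]' >/dev/null; python3 d.py .5135 -.225 .1; python3 - <<'E'
from h import *
t=imaging.camera("top"); print(*blobs("top",t,(60,120,50),(85,255,255),.018,10),sep="\n")
E
```

```text
t 7.35 pos [ 0.5019 -0.1636  0.1144] rot [ 3.137 -0.013 -0.13 ] F [ 1.2 -0.4 -0.7] w 0.018 shift [0.0193 0.0593 0.015 ]
(127, 206, 6.8, 118.0, [0.518, 0.214])
(269, 142, 6.6, 117.5, [0.671, -0.148])
```

Cap A rests at (0.518, 0.214), well inside. Next is B.

```bash
python3 -m handwheel '[[[0.01,0.03,0,0],[0.009,0.025,0,0],[0,0.004,0.02,0],[0,0,0.03,0],[0,0,0.025,0],[0,0,0.012,0],[0,0,0.003,0],[0,0,0,0]]]' >/dev/null; python3 d.py .5135 -.225 .024;python3 d.py .569 .191 .025; python3 - <<'E'
from h import *
t=imaging.camera("top"); print(*blobs("top",t,(60,120,50),(85,255,255),.018,10),sep="\n")
t=imaging.camera("side"); print(*blobs("side",t,(60,120,40),(85,255,255),.009,8),sep="\n")
E
```

```text
t 8.2 pos [ 0.5151 -0.2332  0.0233] rot [ 3.135 -0.016 -0.136] F [ 0.4  0.  -0.2] w 0.018 shift [-0.0027 -0.0079 -0.0008]
t 8.2 pos [ 0.5151 -0.2332  0.0233] rot [ 3.135 -0.016 -0.136] F [ 0.4  0.  -0.2] w 0.018 shift [-0.0042 -0.4276 -0.0045]
(127, 206, 6.9, 120.0, [0.517, 0.214])
(285, 202, 6.3, 62.0, [0.519, -0.184])
(269, 142, 6.6, 117.5, [0.671, -0.148])
(255, 234, 7.7, 91.0, [0.525, -0.185])
(314, 212, 8.5, 164.5, [0.673, -0.147])
(210, 154, 6.4, 87.0, [0.52, 0.226])
(62, 104, 24.5, 561.0, [0.044, 0.896])
```

```bash
python3 -m handwheel '[[[-0.002,-0.012,-0.001,0],[0,-0.01,0,0],[0,-0.01,0,0],[0,-0.012,0,0],[0,-0.014,0,0],[0,-0.014,0,0],[0,-0.014,0,0],[0,-0.014,0,0],[0,-0.014,0,0],[0,-0.014,0,0]]]' >/dev/null; python3 d.py .569 .191 .025;python3 -m handwheel '[[[0,-0.014,0,0],[0,-0.014,0,0],[0,-0.014,0,0],[0,-0.014,0,0],[0,-0.014,0,0]]]' >/dev/null; python3 d.py .569 .191 .025; python3 - <<'E'
from h import *
t=imaging.camera("side"); print(*blobs("side",t,(60,120,40),(85,255,255),.009,8),sep="\n")
E
```

```text
t 9.3 pos [ 0.5331 -0.0955  0.0271] rot [ 3.133 -0.022 -0.136] F [-0.4 -0.3  0.4] w 0.018 shift [-0.0033 -0.2887 -0.0004]
t 9.8 pos [ 0.5434 -0.0198  0.0265] rot [ 3.133 -0.022 -0.136] F [-0.9 -1.2  1.2] w 0.018 shift [-0.0032 -0.2124 -0.0004]
(314, 212, 8.2, 162.5, [0.674, -0.146])
(240, 188, 6.3, 61.5, [0.549, 0.004])
(212, 153, 4.9, 37.0, [0.525, 0.23])
(41, 86, 52.2, 3131.0, [-0.084, 1.238])
```

```bash
python3 -m handwheel '[[[-0.001,-0.014,0,0],[-0.001,-0.014,0,0],[-0.001,-0.014,0,0],[0,-0.014,0,0],[0,-0.014,0,0],[0,-0.014,0,0],[0,-0.014,0,0],[0,-0.014,0,0],[0,-0.014,0,0],[0,-0.014,0,0]]]' >/dev/null; python3 d.py .569 .191 .025
```

```text
t 10.85 pos [0.5606 0.1315 0.0251] rot [ 3.133 -0.022 -0.135] F [-0.2 -0.6  1.3] w 0.018 shift [ 0.0003 -0.0601 -0.0004]
```

```bash
python3 -m handwheel '[[[0,-0.013,0,0],[0,-0.013,0,0],[0,-0.013,0,0],[0,-0.01,0,0],[0,-0.006,0,0],[0,0,0,0]]]' >/dev/null; python3 d.py .569 .191 .025
python3 -m handwheel '[[[0,0.02,0,0],[0,0.03,0,0],[0,0.035,-0.02,0],[0,0.03,-0.035,0],[0.02,0.035,-0.025,0],[0.025,0.04,0,0],[0.025,0.04,0,0],[0.025,0.04,0,0],[0.025,0.04,0,0],[0.01,0.03,0,0]]]' >/dev/null; python3 d.py .674 -.190 .1;  python3 - <<'E'
from h import *
t=imaging.camera("top"); print(*blobs("top",t,(60,120,50),(85,255,255),.018,10),sep="\n")
E
```

```text
t 11.45 pos [0.5686 0.1928 0.0243] rot [ 3.133 -0.021 -0.133] F [-0.1  0.1 -0.5] w 0.018 shift [ 0.0006  0.0017 -0.0007]
t 12.45 pos [ 0.6508 -0.174   0.1137] rot [ 3.132 -0.022 -0.131] F [-0.1  1.2  0.4] w 0.018 shift [0.0248 0.0127 0.0144]
(127, 206, 6.9, 125.0, [0.517, 0.214])
(127, 185, 7.0, 123.0, [0.57, 0.213])
(267, 144, 4.6, 25.0, [0.667, -0.143])
```

Cap B is at (0.570, 0.213). Next is C.

```bash
python3 -m handwheel '[[[0,0,0,-0.13],[0,0,0,-0.135],[0.022,0.02,0,0],[0,0,0.02,0],[0,0,0.02,0],[0,0,0,0]]]' >/dev/null; python3 d.py .6765 -.191 .026
```

```text
t 13.1 pos [ 0.6744 -0.2019  0.0719] rot [ 3.127 -0.016  0.135] F [-0.8  0.4 -0.2] w 0.018 shift [ 0.0028 -0.0112  0.0458]
```

```bash
python3 -m handwheel '[[[0.004,-0.006,0,0],[0,0,0.02,0],[0,0,0.018,0],[0,0,0.006,0],[0,0,0,0]]]' >/dev/null; python3 d.py .625 .191 .026; python3 - <<'E'
from h import *
t=imaging.camera("side"); print(*blobs("side",t,(60,120,40),(85,255,255),.009,8),sep="\n")
t=imaging.camera("top"); print(*blobs("top",t,(60,120,50),(85,255,255),.018,10),sep="\n")
E
```

```text
t 13.6 pos [ 0.68   -0.1951  0.0305] rot [ 3.125 -0.02   0.135] F [0.3 0.9 0.1] w 0.018 shift [-0.0028 -0.39   -0.002 ]
(313, 212, 7.4, 105.0, [0.672, -0.145])
(210, 154, 6.4, 87.0, [0.52, 0.226])
(228, 152, 6.4, 87.0, [0.573, 0.224])
(54, 109, 27.7, 845.5, [0.022, 0.838])
(127, 206, 6.9, 125.0, [0.517, 0.214])
(127, 185, 6.8, 122.0, [0.569, 0.214])
```

```bash
python3 -m handwheel '[[[-0.002,-0.01,0.004,0],[0,-0.01,0.001,0],[0,-0.01,0,0],[0,-0.012,0,0],[0,-0.014,0,0],[0,-0.014,0,0],[0,-0.014,0,0],[0,-0.014,0,0],[0,-0.014,0,0],[0,-0.014,0,0]]]' >/dev/null; python3 d.py .624 .191 .026;python3 - <<'E'
from h import *
t=imaging.camera("side"); print(*blobs("side",t,(60,120,40),(85,255,255),.009,8),sep="\n")
E
```

```text
t 14.7 pos [ 0.6609 -0.0602  0.0266] rot [ 3.123 -0.025  0.135] F [ 0.5 -1.1  1. ] w 0.018 shift [-0.0029 -0.2539 -0.0043]
(284, 190, 5.4, 10.5, [0.647, -0.037])
(292, 189, 5.0, 20.5, [0.668, -0.039])
(210, 154, 6.3, 85.0, [0.52, 0.226])
(228, 152, 6.4, 87.0, [0.573, 0.224])
(44, 97, 42.1, 1955.0, [-0.041, 1.022])
```

```bash
python3 -m handwheel '[[[0,-0.014,0,0],[0,-0.014,0,0],[0,-0.014,0,0],[0,-0.014,0,0],[0,-0.014,0,0],[-0.001,-0.014,0,0],[-0.001,-0.014,0,0],[-0.001,-0.014,0,0],[0,-0.014,0,0],[0,-0.014,0,0]]]' >/dev/null; python3 d.py .624 .191 .026;python3 - <<'E'
from h import *
t=imaging.camera("side"); print(*blobs("side",t,(60,120,40),(85,255,255),.009,8),sep="\n")
E
```

```text
t 15.75 pos [0.6368 0.0914 0.0237] rot [ 3.123 -0.025  0.135] F [ 0.7 -0.5 -0. ] w 0.018 shift [ 0.0008 -0.1004 -0.0042]
(264, 164, 4.3, 16.0, [0.646, 0.114])
(210, 154, 6.4, 87.0, [0.52, 0.226])
(228, 152, 6.4, 88.0, [0.573, 0.224])
(39, 86, 52.7, 3856.0, [-0.092, 1.239])
```

```bash
python3 -m handwheel '[[[0,-0.013,-0.002,0],[0,-0.013,-0.001,0],[0,-0.013,0,0],[0,-0.013,0,0],[0,-0.013,0,0],[0,-0.013,0,0],[0,-0.01,0,0],[0,-0.007,0,0],[0,0,0,0]]]' >/dev/null; python3 d.py .624 .191 .026
python3 -m handwheel '[[[0,0.02,0,0],[0,0.03,0,0],[0,0.035,0,0],[0,0.02,-0.03,0],[0,0.02,-0.04,0],[0,0.03,-0.04,0],[0,0.04,0,0],[0,0.04,0,0],[0,0,0,0]]]' >/dev/null; python3 d.py .624 .191 .026
python3 - <<'E'
from h import *
t=imaging.camera("top"); print(*blobs("top",t,(60,120,50),(85,255,255),.018,10),sep="\n")
a=t[80:300,80:420]; a=cv2.resize(a,(800,518),interpolation=cv2.INTER_CUBIC); cv2.imwrite("pics/c4.png",a[:,:,::-1])
s=imaging.camera("side"); print(*blobs("side",s,(60,120,40),(85,255,255),.009,8),sep="\n")
a=s[110:250,130:410]; a=cv2.resize(a,(800,400),interpolation=cv2.INTER_CUBIC); cv2.imwrite("pics/s4.png",a[:,:,::-1])
E
```

```text
t 16.7 pos [0.6222 0.1968 0.0248] rot [ 3.123 -0.025  0.137] F [-0.9 -0.5  0.6] w 0.018 shift [ 0.0011  0.006  -0.0011]
t 17.6 pos [ 0.6514 -0.0451  0.1427] rot [ 3.122 -0.023  0.137] F [-0.5  1.2  0.3] w 0.018 shift [ 0.0024 -0.2398  0.1121]
(127, 206, 6.9, 121.0, [0.517, 0.214])
(127, 185, 6.8, 122.0, [0.57, 0.214])
(126, 167, 6.8, 122.0, [0.616, 0.217])
(210, 154, 6.4, 83.0, [0.52, 0.226])
(228, 152, 6.4, 86.0, [0.573, 0.224])
(243, 149, 6.4, 81.0, [0.622, 0.23])
(42, 85, 51.6, 2728.0, [-0.084, 1.248])
```

View pics/c4.png

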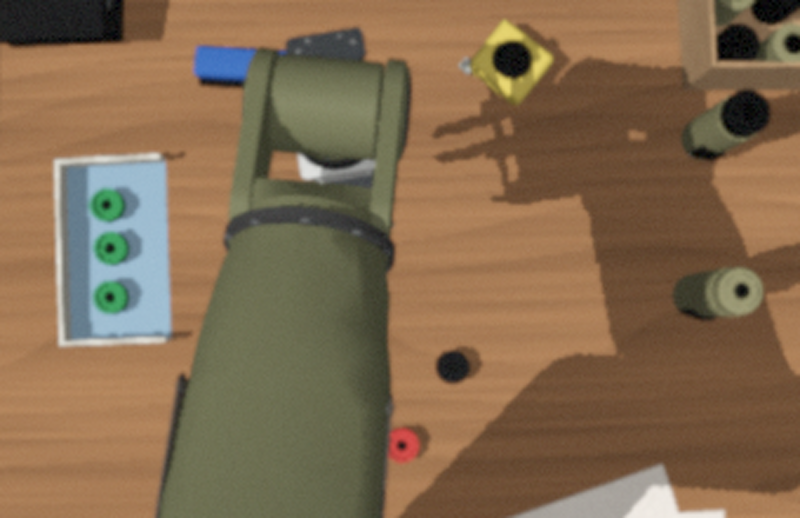

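View pics/s4.png

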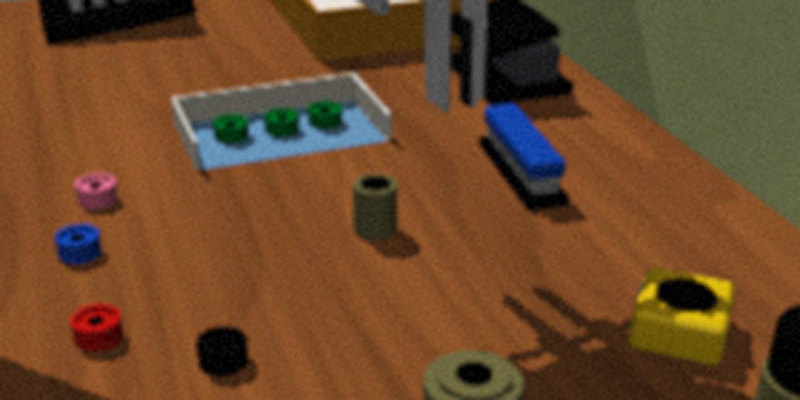

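All three green caps lie flat inside, at crop (108,205), (111,248) and (111,297) in the top view. The black cap, sleeve, tubes, tape and stapler stand upright where they were, and the tool is clear at about 0.12 m tip height. Handing in.

```bash
python3 -m handwheel '[[[0,0,0,0],[0,0,0,0],[0,0,0,0]]]'; python3 -c "
from station import ctrl; print(ctrl.hand_in())"
```

```text
time_s: 18.0
ee_pos: [0.6504, -0.0385, 0.141]
eef_rot: [3.124, -0.02, 0.142]
force: [0.4, 0.8, -0.5]
grip_width: 0.0178
the job is handed in; nothing more can be done
None
```

I swept the three green caps one by one into the corral and handed in at 18 s of the 72 s allowed. I used the two fingers as a cradle 18 mm apart behind each cap, so nothing was pinched or lifted.

- **Caps:** the last top view puts them at (0.517, 0.214), (0.570, 0.214) and (0.616, 0.217). That is 57–60 mm behind the open front at y≈0.157, and between the side walls at x≈0.475 and 0.664.
- **Side-view difference:** the side view read the caps 9–13 mm deeper in y. It sees mainly their upper parts but I projected onto mid-height, so I expected some of this. Either reading is within limits.
- **Bystanders:** in the last pictures everything stood upright with no visible shift. I judged the bystanders by eye and did not re-measure them. In the last top view the arm hid the sleeve and part of the stapler; the side view showed both.
- **Forces:** the force readings I took between moves stayed around 2 N or less.

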